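# Turn a battery tray round and lock it into the charging dock

### The job

Load the battery tray into the charging dock. Swing the dock's locking lever fully aside, turn the tray end for end so that its connector end leads, and slide it in over the dock's loading shelf under the rails until it is fully home with its red front plate against the rail ends, then swing the lever fully shut across the front plate and let go. Keep the tray level all the time and leave the pliers, screwdriver, parts box and bionic hand where they are.

Things in the scene. Friction and masses are not known exactly. Their poses are not given: they have to be found in the camera images.
- tray: Battery tray, about 0.45 kg: black deck 140 (x) x 76 mm (y) with six blue cells across it, tops 23 mm up. Runners on both long sides, 6 mm thick, level with the underside, 96 mm over both, each tapering in by 6 mm over the last 16 mm at the connector end. Origin: centre of the underside. x axis points to the connector end. Starts flat on the bench, connector end towards the robot, +-30 degrees.
- tray_nose (a point): Middle of the tray's connector end (white connector, brass contacts): tray x = +70 mm, 3 mm above the underside. Axes as the tray's. This end fits the rails. The other end carries the red front plate (tray x -78 to -70 mm, 120 mm wide, 30 mm high), too wide for the rails.
- tray_handle (a point): Centre of the tray's black carrying handle, 57 mm above the tray's underside, straight over its origin and near the centre of mass: a fixed bar across the tray (along tray y), 60 mm long, 14 mm thick (tray x), 14 mm high, open from above on all four sides, 27 mm free below it down to the cells, on two posts at tray y = +-25 mm. Axes as the tray's.
- dock: Fixed charging dock. Origin: bench level under the middle of the mouth (plane of the rail ends). x axis: the way the tray slides in (away from the robot, +-15 degrees), z up. Grey base plate 8 mm thick, x -95 to 205, y +-66 mm; a black housing stands at x 145 to 205, 50 mm high. Tray fully home: its origin at dock x = 70, y = 0, z = 8 mm, axes as the dock's, front plate touching the rail ends.
- dock_mouth (a point): Middle of the mouth on top of the base plate, 8 mm above the bench, axes as the dock's. In front (dock x -95 to 0) is the bare loading shelf. Behind, two aluminium rails, x 0 to 125 mm: channel 100 mm wide (flared to 108 mm at the mouth), walls at y 50 to 62 mm, 26 mm above the bench, with lips reaching in to y = 42 mm, their undersides 9 mm above the plate.
- lock_lever (a joint): Angle of the flat steel locking lever (rad): 0 = shut, lying across the mouth 3 mm in front of a home tray's front plate, against a stop; grows clockwise seen from above to a stop at 2.0. At 1.57 it points along dock -x, clear beside the tray's path. Turns stiffly (0.12 N m), stays where left. Starts 0 to 0.4, in the tray's way.
- lever_knob (a point): On the axis of the lever's upright red round knob, 60 mm above the bench: diameter 20 mm, from 31 to 76 mm above the bench, turning freely about its own upright axis, mounted on the lever's steel bar (14 mm wide, 20 to 30 mm above the bench), 84 mm from the pivot.
- lever_pivot (a point): On the lever's vertical pivot axis, 60 mm above the bench, at dock x = -18, y = +76 mm. Axes as the dock's. At lever angle q the knob is at dock x = -18 - 84 sin q, y = 76 - 84 cos q (mm).
- pliers: Bystander: pliers with red and black handles, 155 mm long, lying on the bench near the robot, origin near the middle of the underside.
- screwdriver: Bystander: green-handled screwdriver, 190 mm, lying on the bench straight ahead of the robot, beyond and between tray and dock, origin under it.
- parts_box: Bystander: clear open parts box 160 x 110 x 40 mm on the left, origin at the centre of its underside.
- bionic_hand: Bystander: black bionic hand standing upright on its forearm stub on the right, foot 84 mm in diameter, 270 mm high, origin at the centre of the foot's underside.
Things that resemble listed ones, but are neither listed nor needed, are in the scene too. Leave any purple look-alike of the tray alone.

How it is judged:
On the way, in this order (a step that is already met when the one before it is completed fails the run):
1. the locking lever is swung aside, clear of the mouth (beyond 1.3 rad) (value of joint lock_lever above 1.3 rad), for 0.1 s.
2. the tray has been turned and its connector end is at least 20 mm inside the rails (x of tray_nose in the frame of dock between 0.02 and 0.145 m and y of tray_nose in the frame of dock between -0.012 and 0.012 m and x of tray in the frame of dock below 0.08 m and z of tray_nose in the frame of dock below 0.018 m and angle between the x axis of tray and the x axis of dock, either way round below 0.2 rad), for 0.1 s.
3. the tray is fully home in the rails (x of tray_nose in the frame of dock above 0.1365 m and x of tray in the frame of dock above 0.0665 m and y of tray in the frame of dock between -0.004 and 0.004 m and z of tray in the frame of dock below 0.012 m and angle between the x axis of tray and the x axis of dock, either way round below 0.06 rad), for 0.2 s.
At the end, for the whole second after the job is handed in: The tray lies at rest in the rails, connector end inwards, its front plate within 3.5 mm of the rail ends, within 4 mm sideways and 0.06 rad of the dock's line and down on the base plate (within 4 mm); the locking lever is shut to within 0.12 rad (all of step 3 and value of joint lock_lever below 0.12 rad and linear speed of tray below 0.02 m/s); the robot touches nothing.
It fails at once if the tray is tipped more than 30 degrees (angle between tray's own z axis and vertical above 0.52 rad).
It fails at once if a bystander is moved by more than 25 mm (distance of any of pliers, screwdriver, parts_box, bionic_hand from where it was at the start of the episode above 0.025 m).
It fails at once if the bionic hand is knocked over (angle between bionic_hand's own z axis and vertical above 0.4 rad).
It also fails if it takes over 72 s, if anything falls off the work surface, if the arm or the gripper's body presses on something with over 40 N, if the wrist force passes 120 N, or if a joint passes its speed limit or range.

### The arm

A 6-joint arm with a two-finger parallel gripper is mounted at the origin on the work surface. World frame = base frame: x ahead of the robot, y to its left, z up, the work surface at z = 0. Lengths are in m, angles in rad, forces in N, time in s.
With the tool pointing down it reaches from about 0.35 to 0.725 m from the base axis. Payload 4.3 kg.
Tool frame: the origin (TCP) lies on the centre line of the jaws, within the pads' length; the fingertips stand 8 mm ahead of it and the grasp point (between the pads) lies 11 mm behind it; z points along the fingers, y is the line along which they close (so a half turn about z gives the same grasp; the last joint's range is limited). The gripper opens to 85 mm and grips with 20 to 120 N. Pads are 22 mm wide; open, the fingers measure 114 mm over their backs; the gripper's body (76 mm by 85 mm) begins 54 mm behind the grasp point. The pads swing forward as they close: fully open they stand 13 mm farther back than shut.
Start: joints at [-1.447, 0.377, 0.081, 1.274, 0, 1.46], TCP at [0.133, -0.559, 0.239] pointing down, gripper open.
Joint ranges: [-2.72, 2.72], [-0.84, 1.66], [-1.02, 1.22], [-1.77, 2.12], [-1.37, 1.28], [-3.14, 3.14]. Speed limits (rad/s): [2.57, 2.57, 3.14, 3.14, 3.14, 3.14].

### API

Orientations are given as [roll, pitch, yaw] about the fixed x, y, z axes, in that order (R = Rz(yaw) Ry(pitch) Rx(roll)).
In Python, from plant import bot gives the robot as it stands.
- The arm moves only by the tool play_rows, never from a script. Its argument "rows" is a list of rows, each an object of numbers: "jaw": the opening, from -1 (shut) to 1 (fully open), so that 0 is half open; "dx", "dy", "dz": the shift along the tool's x, y, z in cm; "turn": the turn about the tool's z in rad. In form: [{"jaw": .., "dx": .., "dy": .., "dz": .., "turn": ..}, ...]. A call has 1 to 5 rows; each row is the pose to reach, as a shift and turn from the pose commanded when the call began, along the tool's axes at that moment; what a row does not reach only later rows make up. A row lasts 1/12 s, in which the tool goes at most 41.7 mm and 7.16 degrees, less where a joint would pass 70% of its speed; a pose out of reach is approached as far as the arm can. A call with a gripper value outside its range is refused whole. The fingers move at their own pace and stop on an object; the grip force is fixed at half the most. Time passes only in rows, so rows that repeat a pose let the fingers close. It gives the time, the measured TCP pose, the force, the opening and the grip force at its end, in the units of the state.
- bot.get_obs(): the state, without advancing time (a new reading comes with each control period).
- bot.grab_frame(name): name is "scene" or "top" or "wrist"; returns a dict with "image" (420x560x3 uint8, red, green, blue), "fovy" (degrees; the focal length in pixels is half the picture's height over the tangent of half this angle, whatever the lens; pixels are square), "cx", "cy" (the principal point, pixels), "R" (3x3) and "t" (3): a world point X has camera coordinates R X + t. Camera axes: x right, y down, z forward; pixel columns grow to the right and rows downward; lengths in m; the calibration is good to about 2 mm. A picture is of the moment at which its call begins. There is no depth.
- bot.close_job(): hands the job in; it is judged then, once.
The state is a dict: "clock": time; "qpos": joint angles; "qvel": joint speeds; "joint_torque": joint torques, N m; "eef_pos": TCP position; "eef_rot": TCP orientation; "ft_force": force on the tool from outside, world axes, zero at the start; "wrist_torque": the same for the moment, N m; "grip_width": opening from 0.0 (shut) to 1.0 (fully open); "grip_force": force on a finger pad.
Only numpy, scipy, OpenCV 4.12 (cv2) and the standard library are available. Lean on these libraries where they do the work, as an engineer would, in place of code of your own. Each camera call takes 0.05 s, during which the arm holds its last target. There are 200 camera calls.

## Working session

There is one attempt and no reset: what is moved stays moved. The work goes in short steps, Python scripts to look and compute and a tool call to move; the robot and the scene stay as the last step left them, time stands still between calls to the robot, and variables do not carry over. Pictures are saved under pics/ and viewed, at most 10 in all, crops included, and the job is handed in when it is done.

Besides the shell and the picture viewer there is one more tool, called after "Emit:" as name(argument=value, ...) on one line, values as JSON. play_rows: Moves the arm, as the interface text tells. Its arguments: {"type":"object","properties":{"rows":{"type":"array"}},"required":["rows"]}

```bash
mkdir -p pics; cat > h.py <<'E'
import numpy as np, cv2, pickle
from plant import bot
def snap(n,name):
    f=bot.grab_frame(n); cv2.imwrite(f'pics/{name}.png',f['image'][:,:,::-1]); pickle.dump(f,open(f'pics/{name}.pkl','wb')); return f
def load(name): return pickle.load(open(f'pics/{name}.pkl','rb'))
def ray(f,u,v):
    F=210/np.tan(np.radians(f['fovy'])/2); R=np.array(f['R']);t=np.array(f['t'])
    d=R.T@np.array([(u-f['cx'])/F,(v-f['cy'])/F,1]); return -R.T@t,d
def onz(f,u,v,z):
    c,d=ray(f,u,v); return c+d*(z-c[2])/d[2]
def tri(*obs):
    A=np.zeros((3,3));b=np.zeros(3)
    for f,u,v in obs:
        c,d=ray(f,u,v); d=d/np.linalg.norm(d);P=np.eye(3)-np.outer(d,d);A+=P;b+=P@c
    X=np.linalg.solve(A,b); return X
def proj(f,X):
    F=210/np.tan(np.radians(f['fovy'])/2); p=np.array(f['R'])@X+np.array(f['t']); return p[:2]/p[2]*F+[f['cx'],f['cy']]
E
python3 - <<'E'
from h import *
ims=[]
for n in ['scene','top','wrist']:
    f=snap(n,n+'0'); print(n,f['fovy'],f['cx'],f['cy'],-np.array(f['R']).T@f['t'])
a=cv2.imread('pics/scene0.png');b=cv2.imread('pics/top0.png')
for n in ['scene0','top0']:
    cv2.imwrite(f'pics/{n}b.png',cv2.resize(cv2.imread(f'pics/{n}.png'),(784,588),interpolation=cv2.INTER_CUBIC))
print(bot.get_obs())
E
```

```text
scene 53.79647992163542 279.4516661231239 215.38042620353445 [1.2823992  0.21035394 0.89829162]
top 57.100236960679474 280.2573858612075 205.6583583548948 [ 0.39292383 -0.00404864  1.13812932]
wrist 62.1210130975909 276.9574517274143 214.64972724738251 [ 0.19708093 -0.54357988  0.37287806]
{'clock': 0.15, 'qpos': array([-1.44728591e+00,  3.77875242e-01,  7.99521150e-02,  1.27439845e+00,
       -1.20042169e-05,  1.46053380e+00]), 'qvel': array([ 0.00097089, -0.00059656,  0.00356893, -0.00035332,  0.00016233,
       -0.00046171]), 'joint_torque': array([ 1.03507828e-03, -4.64034247e+01,  2.70170975e+01,  1.38511954e-02,
       -1.45441627e-04, -1.36808314e-06]), 'eef_pos': array([ 0.13316234, -0.55887548,  0.23859442]), 'eef_rot': array([-3.14007534e+00, -1.55906001e-04,  2.33772835e-01]), 'ft_force': array([-0.13936719, -0.25726289,  0.74020681]), 'wrist_torque': array([ 0.0317215 ,  0.02890493, -0.02296171]), 'grip_force': 0.0, 'grip_width': 1.0002497604865903}
```

View pics/scene0b.png

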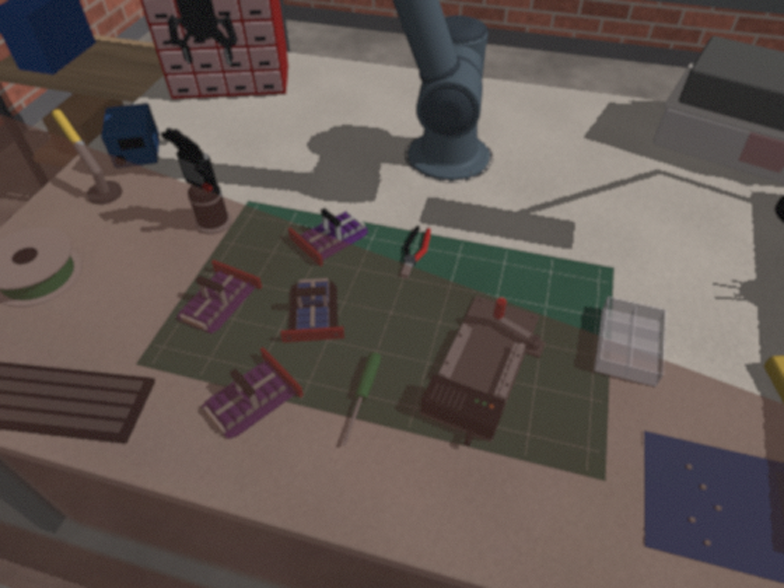

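View pics/top0b.png

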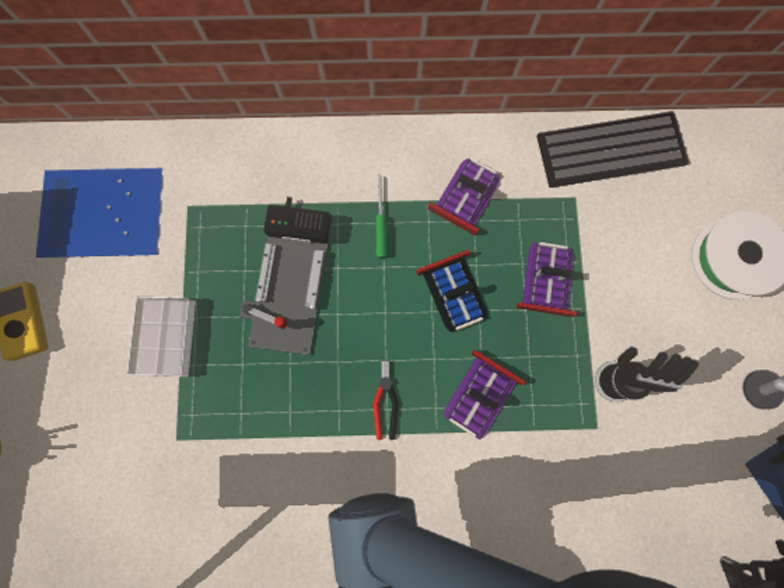

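The blue tray is at about (455,291) in the enlarged top view and (313,308) in the enlarged scene view. The dock is on the left, with its knob at (280,322) top and (501,308) scene, so the lever is near shut. I'll enlarge both for readings.

```bash
cat > crop.py <<'E'
import cv2,numpy as np,sys
def comp(out,src,boxes,k=5):
    im=cv2.imread(src);can=np.zeros((600,800,3),np.uint8);x=0
    for (a,b,w,h) in boxes:
        c=cv2.resize(im[b:b+h,a:a+w],None,fx=k,fy=k,interpolation=cv2.INTER_CUBIC)
        c=cv2.convertScaleAbs(c,alpha=1.3,beta=15)
        for i in range(0,w,10):
            cv2.line(c,(i*k,0),(i*k,4),(0,255,255),1); cv2.putText(c,str(a+i),(i*k,14),0,.35,(0,255,255),1)
        for j in range(0,h,10):
            cv2.line(c,(0,j*k),(4,j*k),(0,255,255),1); cv2.putText(c,str(b+j),(5,j*k+4),0,.35,(0,255,255),1)
        can[:c.shape[0],x:x+c.shape[1]]=c; x+=c.shape[1]+10
    cv2.imwrite(out,can)
E
python3 - <<'E'
from crop import comp
comp('pics/c1.png','pics/top0.png',[(170,140,75,118),(290,170,70,75)])
comp('pics/c2.png','pics/scene0.png',[(296,204,92,114),(196,190,62,62)])
E
```

```text
(no output)
```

View pics/c1.png

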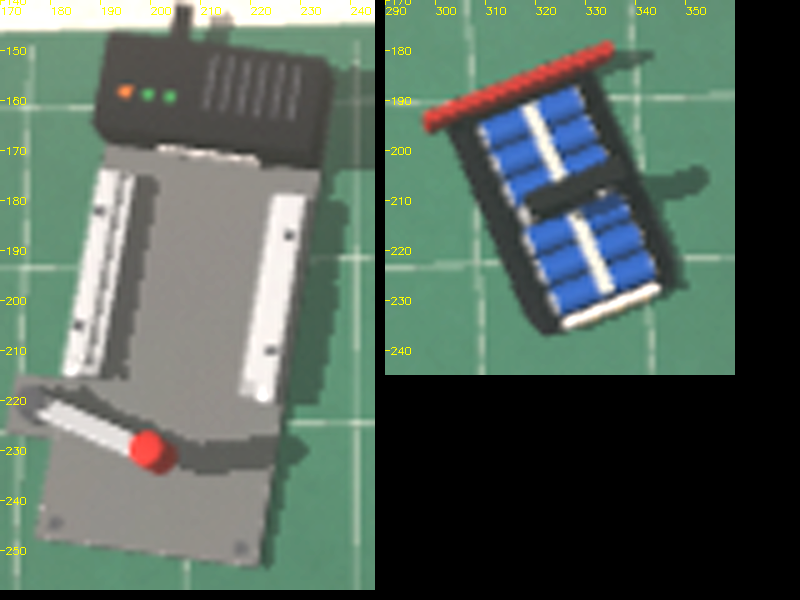

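View pics/c2.png

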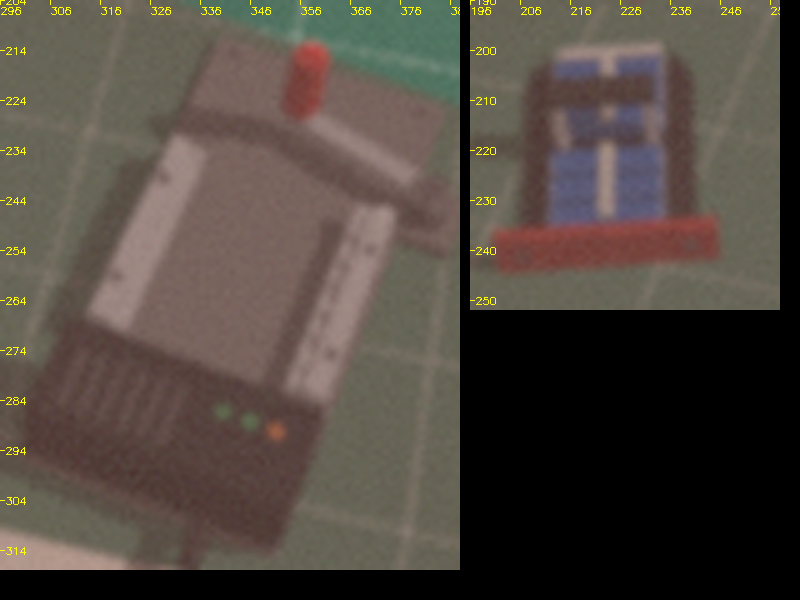

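```bash
cat > fit.py <<'E'
from h import *
from scipy.optimize import least_squares
T=load('top0');S=load('scene0')
def T1(u,v):return 170+u/5,140+v/5
def T2(u,v):return 290+(u-385)/5,170+v/5
def S1(u,v):return 296+u/5,204+v/5
def S2(u,v):return 196+(u-470)/5,190+v/5
def place(p,P):
    c,s=np.cos(p[2]),np.sin(p[2]);return np.array([p[0]+c*P[0]-s*P[1],p[1]+s*P[0]+c*P[1],P[2]+(p[3] if len(p)>3 else 0)])
def fit(obs,p0,show=True):
    fun=lambda p:np.concatenate([proj(f,place(p,np.array(P)/1000))-uv for f,uv,P in obs])
    r=least_squares(fun,p0,loss='soft_l1')
    if show: print(np.round(r.x,4),'\n',np.round(fun(r.x).reshape(-1,2),1).tolist())
    return r.x
dock=[(T,T1(37,537),(-95,66,8)),(T,T1(262,567),(-95,-66,8)),
(T,T1(63,375),(0,62,26)),(T,T1(100,375),(0,42,26)),(T,T1(98,168),(125,62,26)),(T,T1(135,172),(125,42,26)),
(T,T1(238,395),(0,-42,26)),(T,T1(273,402),(0,-62,26)),(T,T1(270,193),(125,-42,26)),(T,T1(307,198),(125,-62,26)),
(S,S1(220,40),(-95,-66,8)),(S,S1(447,103),(-95,66,8)),
(S,S1(170,138),(0,-62,26)),(S,S1(207,150),(0,-42,26)),(S,S1(88,312),(125,-62,26)),(S,S1(128,332),(125,-42,26)),
(S,S1(397,210),(0,62,26)),(S,S1(358,203),(0,42,26)),(S,S1(285,385),(125,42,26)),(S,S1(328,400),(125,62,26))]
tray=[(T,T2(429,122),(-74,-60,30)),(T,T2(609,47),(-74,60,30)),(T,T2(575,193),(0,0,64)),(T,T2(527,212),(0,-30,64)),(T,T2(620,172),(0,30,64)),
(S,S2(493,232),(-78,60,30)),(S,S2(718,217),(-78,-60,30)),(S,S2(498,273),(-78,60,0)),(S,S2(718,258),(-78,-60,0)),(S,S2(602,90),(0,0,57))]
if __name__=='__main__':
    d=fit(dock,[.4,.2,0.]); fit(dock,[.4,.2,0.,0.])
    t=fit(tray,[.45,-.1,3.5]); fit(tray,[.45,-.1,3.5,0.])
    k=tri((T,*T1(146,447)),(S,*S1(313,54))); print('knob top',k)
    hh=tri((T,*T2(575,193)),(S,*S2(602,80)));print('handle top',hh)
    dd=np.array([k[0]-d[0],k[1]-d[1]]);c,s=np.cos(d[2]),np.sin(d[2])
    l=np.array([c*dd[0]+s*dd[1],-s*dd[0]+c*dd[1]]);print('knob dock',l, 'q',np.arctan2(-.018-l[0],.076-l[1]),'r',np.hypot(-.018-l[0],.076-l[1]))
    for q in (0,.4,.8,1.2,1.6,1.8): print(q,place(d,np.array([-.018-.084*np.sin(q),.076-.084*np.cos(q),.06])))
    print('home',place(d,[.07,0,.008]))
E
python3 fit.py
```

```text
[ 0.5802  0.209  -0.1487] 
 [[-1.5, -0.4], [-1.7, -0.8], [-1.3, -0.8], [-1.9, 0.0], [-1.1, -0.5], [-1.8, -0.5], [-1.0, -0.4], [-1.2, -1.0], [-0.9, -1.2], [-1.6, -1.4], [-1.0, -1.7], [-1.3, 0.0], [-0.3, -1.2], [-0.6, -1.3], [-0.5, -0.7], [-1.1, -2.0], [-0.9, -0.7], [-0.5, -1.8], [-0.3, -0.9], [-1.0, -1.1]]
[ 0.5789  0.2092 -0.1496 -0.0069] 
 [[-1.0, 0.2], [-1.5, -0.2], [-0.8, 0.0], [-1.5, 0.9], [-0.6, 0.6], [-1.4, 0.6], [-0.7, 0.4], [-0.9, -0.2], [-0.6, -0.2], [-1.4, -0.4], [-1.0, -0.4], [-1.6, 1.3], [-0.3, 0.0], [-0.7, -0.0], [-0.5, 0.4], [-1.1, -0.9], [-1.2, 0.5], [-0.8, -0.5], [-0.5, 0.1], [-1.3, -0.0]]
[ 0.5916 -0.152   3.4996] 
 [[-1.5, -0.1], [-0.1, 0.2], [-0.5, -1.0], [-0.6, -0.9], [0.2, -0.6], [-0.5, -0.1], [-0.4, -0.2], [0.1, -1.5], [0.3, -1.6], [-0.7, -1.6]]
[ 0.5909 -0.1531  3.5008 -0.0056] 
 [[-1.2, 0.6], [-0.0, 0.9], [-0.4, -0.4], [-0.4, -0.3], [0.3, -0.0], [-0.5, 1.0], [-0.6, 0.8], [0.2, -0.5], [0.2, -0.7], [-0.8, -0.5]]
knob top [0.53687271 0.21145761 0.07144644]
handle top [ 0.58960097 -0.15266753  0.05654537]
knob dock [-0.04321364 -0.00397394] q 0.30540930322457954 r 0.08385438846473241
0 [0.56121198 0.2037416  0.06      ]
0.4 [0.52984369 0.21514414 0.06      ]
0.8 [0.50539194 0.23786196 0.06      ]
1.2 [0.49171713 0.26830842 0.06      ]
1.6 [0.4909782  0.30167669 0.06      ]
1.8 [0.49557872 0.31780541 0.06      ]
home [0.6494263  0.19861984 0.008     ]
```

```bash
cat >> h.py <<'E'
def plan(*W):
    for a,b in zip(W[:-1],W[1:]):
        d=np.array(b[:3])-a[:3]; c,s=np.cos(a[3]),np.sin(a[3])
        print('dx %.2f dy %.2f dz %.2f turn %.3f'%((c*d[0]+s*d[1])*100,(s*d[0]-c*d[1])*100,-d[2]*100,-((b[3]-a[3]+np.pi)%(2*np.pi)-np.pi)))
def now():
    o=bot.get_obs(); return [*o['eef_pos'],o['eef_rot'][2]]
E
python3 - <<'E'
from h import *
plan(now(),(.133,-.559,.399,.784),(.28,-.45,.40,1.33),(.42,-.32,.40,1.88),(.50,-.15,.35,1.93),(.53,.03,.28,1.93),(.53,.19,.22,1.93))
import fit
fx=lambda o:[(f,(uv[0]-.4,uv[1]-.4),P) for f,uv,P in o]
fit.fit(fx(fit.dock),[.5,.2,0.]);fit.fit(fx(fit.tray),[.5,-.1,3.5])
E
```

```text
dx -0.02 dy 0.01 dz -16.04 turn -0.550
dx 18.11 dy 2.66 dz -0.10 turn -0.546
dx 15.96 dy 10.50 dz -0.00 turn -0.550
dx 13.76 dy 12.79 dz 5.00 turn -0.050
dx 15.80 dy 9.14 dz 7.00 turn -0.000
dx 14.98 dy 5.62 dz 6.00 turn -0.000
[ 0.5806  0.2085 -0.1486] 
 [[-1.0, -0.2], [-1.1, -0.6], [-0.7, -0.5], [-1.3, 0.3], [-0.5, -0.2], [-1.3, -0.2], [-0.4, -0.2], [-0.6, -0.7], [-0.3, -1.0], [-1.1, -1.2], [-0.8, -1.2], [-1.1, 0.5], [-0.1, -0.8], [-0.4, -0.8], [-0.3, -0.2], [-0.9, -1.5], [-0.7, -0.2], [-0.3, -1.3], [-0.1, -0.5], [-0.8, -0.6]]
[ 0.5921 -0.1519  3.4948] 
 [[-1.0, 0.0], [0.4, 0.5], [-0.2, -0.7], [-0.3, -0.7], [0.6, -0.4], [-0.3, 0.4], [-0.2, 0.4], [0.4, -1.0], [0.5, -1.0], [-0.3, -1.1]]
```

Emit:
play_rows(rows=[{"jaw": 1,"dx": 0,"dy": 0,"dz": -16,"turn": -0.55},{"jaw": 1,"dx": 0,"dy": 0,"dz": -16,"turn": -0.55},{"jaw": 1,"dx": 0,"dy": 0,"dz": -16,"turn": -0.55},{"jaw": 1,"dx": 0,"dy": 0,"dz": -16,"turn": -0.55},{"jaw": 1,"dx": 0,"dy": 0,"dz": -16,"turn": -0.55}])

```text
clock: 0.57
eef_pos: [0.1334, -0.561, 0.4074]
eef_rot: [3.132, 0.008, 0.789]
ft_force: [-0.5, 0.2, 1.1]
grip_width: 1.002
grip_force: 0.0
```

Emit:
play_rows(rows=[{"jaw": 1,"dx": 18.1,"dy": 2.7,"dz": 0,"turn": -0.55},{"jaw": 1,"dx": 18.1,"dy": 2.7,"dz": 0,"turn": -0.55},{"jaw": 1,"dx": 18.1,"dy": 2.7,"dz": 0,"turn": -0.55},{"jaw": 1,"dx": 18.1,"dy": 2.7,"dz": 0,"turn": -0.55},{"jaw": 1,"dx": 18.1,"dy": 2.7,"dz": 0,"turn": -0.55}])

```text
clock: 0.98
eef_pos: [0.2836, -0.4475, 0.3995]
eef_rot: [3.14, -0.002, 1.343]
ft_force: [-0.4, -0.7, -0.1]
grip_width: 1.004
grip_force: 0.0
```

Emit:
play_rows(rows=[{"jaw": 1,"dx": 16,"dy": 10.5,"dz": 0,"turn": -0.55},{"jaw": 1,"dx": 16,"dy": 10.5,"dz": 0,"turn": -0.55},{"jaw": 1,"dx": 16,"dy": 10.5,"dz": 0,"turn": -0.55},{"jaw": 1,"dx": 16,"dy": 10.5,"dz": 0,"turn": -0.55},{"jaw": 1,"dx": 16,"dy": 10.5,"dz": 0,"turn": -0.55}])

```text
clock: 1.4
eef_pos: [0.4223, -0.3168, 0.3991]
eef_rot: [3.141, -0.001, 1.892]
ft_force: [-0.7, -0.5, 0.1]
grip_width: 1.001
grip_force: 0.0
```

Emit:
play_rows(rows=[{"jaw": 1,"dx": 13.8,"dy": 12.8,"dz": 5,"turn": -0.05},{"jaw": 1,"dx": 13.8,"dy": 12.8,"dz": 5,"turn": -0.05},{"jaw": 1,"dx": 13.8,"dy": 12.8,"dz": 5,"turn": -0.05},{"jaw": 1,"dx": 13.8,"dy": 12.8,"dz": 5,"turn": -0.05},{"jaw": 1,"dx": 13.8,"dy": 12.8,"dz": 5,"turn": -0.05}])

```text
clock: 1.82
eef_pos: [0.4998, -0.1458, 0.3481]
eef_rot: [-3.141, -0.002, 1.936]
ft_force: [-0.6, -0.3, 0.4]
grip_width: 0.995
grip_force: 0.0
```

Emit:
play_rows(rows=[{"jaw": 1,"dx": 15.8,"dy": 9.1,"dz": 7,"turn": 0},{"jaw": 1,"dx": 15.8,"dy": 9.1,"dz": 7,"turn": 0},{"jaw": 1,"dx": 15.8,"dy": 9.1,"dz": 7,"turn": 0},{"jaw": 1,"dx": 15.8,"dy": 9.1,"dz": 7,"turn": 0},{"jaw": 1,"dx": 15.8,"dy": 9.1,"dz": 7,"turn": 0}])

```text
clock: 2.23
eef_pos: [0.5276, 0.0341, 0.2776]
eef_rot: [-3.14, -0.002, 1.936]
ft_force: [0.3, 0.2, -0.6]
grip_width: 1.003
grip_force: 0.0
```

```bash
python3 - <<'E'
from h import *
print(now(),bot.get_obs()['clock'],bot.get_obs()['qpos']); f=snap('wrist','w1'); print(-np.array(f['R']).T@f['t'], f['R'])
plan(now(),(.53,.19,.22,1.93))
E
```

```text
[np.float64(0.5275734343175557), np.float64(0.03407859151014971), np.float64(0.2775746667619247), np.float64(1.9359275613052742)] 2.2333 [-5.60230542e-02  2.76453541e-01  3.70348405e-02  1.33343449e+00
  8.78569633e-04  1.14963989e+00]
[0.50468853 0.0953876  0.4120859 ] [[ 0.93371628  0.35801089 -0.00145215]
 [ 0.34626913 -0.90204775  0.25769662]
 [ 0.09094829 -0.24111837 -0.96622479]]
dx 14.11 dy 5.76 dz 5.57 turn 0.010
```

Emit:
play_rows(rows=[{"jaw": 1,"dx": 14,"dy": 5.8,"dz": 4,"turn": 0},{"jaw": 1,"dx": 14,"dy": 5.8,"dz": 4,"turn": 0},{"jaw": 1,"dx": 14,"dy": 5.8,"dz": 4,"turn": 0},{"jaw": 1,"dx": 14,"dy": 5.8,"dz": 4,"turn": 0},{"jaw": 1,"dx": 14,"dy": 5.8,"dz": 4,"turn": 0}])

```text
clock: 2.7
eef_pos: [0.5313, 0.187, 0.2369]
eef_rot: [-3.139, -0.003, 1.94]
ft_force: [0.1, -0.0, 0.1]
grip_width: 0.998
grip_force: 0.0
```

```bash
python3 - <<'E'
from h import *
print(now()); f=snap('wrist','w2')
a=cv2.imread('pics/w1.png');b=cv2.imread('pics/w2.png')
d=[.5806,.2085,-.1486]
import fit
for n in ('w1','w2'):
    g=load(n); print(n,[np.round(proj(g,fit.place(d,np.array(P)/1000))).tolist() for P in [(-95,66,8),(-95,-66,8),(0,62,26),(0,42,26),(0,-42,26),(0,-62,26),(125,-42,26),(-43,-4,76)]])
cv2.imwrite('pics/w12.png',cv2.resize(np.vstack([a,b]),None,fx=.7,fy=.7,interpolation=cv2.INTER_AREA))
E
```

```text
[np.float64(0.53129616650373), np.float64(0.18703709463347185), np.float64(0.23685755579712447), np.float64(1.9400483776202277)]
w1 [[340.0, -70.0], [274.0, 56.0], [424.0, -19.0], [412.0, 1.0], [365.0, 80.0], [354.0, 98.0], [462.0, 140.0], [361.0, 6.0]]
w2 [[281.0, 78.0], [219.0, 193.0], [365.0, 132.0], [354.0, 150.0], [309.0, 222.0], [299.0, 238.0], [409.0, 278.0], [294.0, 177.0]]
```

View pics/w12.png

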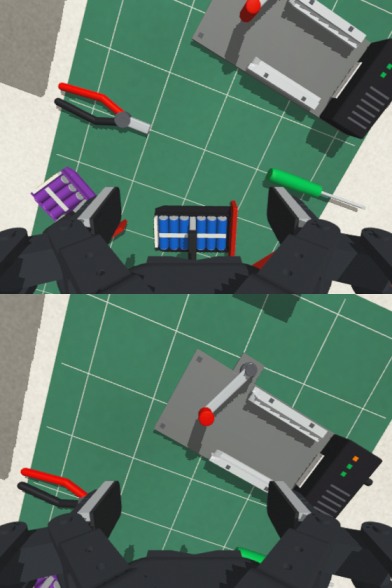

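The wrist picture shows the knob top at about (293,171) full-res, and rail and plate corners 1–4 px from the prediction, so the dock pose holds to about 3 mm. I'll check the knob by red-blob and plan its grasp.

```bash
python3 - <<'E'
from h import *
import fit
f=load('w2');im=f['image'].astype(int)
m=((im[:,:,0]>150)&(im[:,:,1]<75)&(im[:,:,2]<80)).astype(np.uint8); m[230:]=0
n,l,s,c=cv2.connectedComponentsWithStats(m); print(s[1:].tolist(),c[1:].tolist())
for uv in [(293,171)]: print(onz(f,*uv,.076))
print(tri((f,293,171),(fit.T,*(np.array(fit.T1(146,447))-.4)),(fit.S,*(np.array(fit.S1(313,54))-.4))))
cv2.imwrite('pics/k.png',cv2.resize(f['image'][60:260,190:420,::-1],None,fx=3,fy=3,interpolation=cv2.INTER_CUBIC))
E
```

```text
[[284, 162, 22, 26, 443]] [[294.49661399548535, 175.03386004514672]]
[0.53480093 0.21537859 0.076     ]
[0.53646833 0.2125246  0.07181057]
```

View pics/k.png

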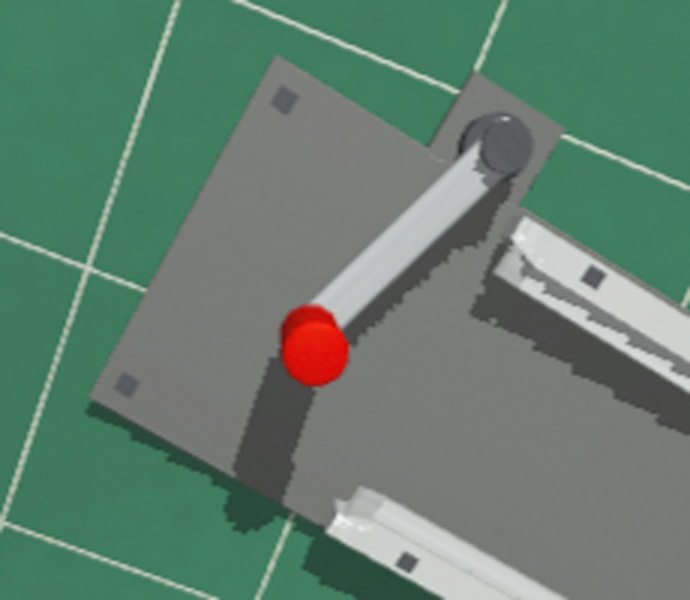

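```bash
python3 - <<'E'
from h import *
import fit
f=load('w2'); C=lambda u,v:(190+u/3-.33,60+v/3-.33)
obs=[(f,C(280,58),(-95,66,8)),(f,C(90,398),(-95,-66,8)),(f,C(328,523),(0,-62,26)),(f,C(523,210),(0,62,26)),(f,C(690,312),(59,62,26))][:4]
d=fit.fit(obs,[.58,.2,-.15])
k=onz(f,*C(316,352),.076);print('knob',k, tri((f,*C(316,352)),(fit.S,*(np.array(fit.S1(313,54))-.4))))
dd=k[:2]-d[:2];c,s=np.cos(d[2]),np.sin(d[2]);l=np.array([c*dd[0]+s*dd[1],-s*dd[0]+c*dd[1]]);print(l,np.arctan2(-.018-l[0],.076-l[1]),np.hypot(-.018-l[0],.076-l[1]))
n=now();W=[n,(k[0],k[1],.11,n[3]),(k[0],k[1],.05,n[3])]
for q in (.6,.9,1.2,1.5,1.8): W.append((*fit.place(d,np.array([-.018-.084*np.sin(q),.076-.084*np.cos(q),.05])),n[3]))
plan(*W)
print('from start'); [plan(W[2],w) for w in W[3:]]
E
```

```text
[ 0.5801  0.2101 -0.1475] 
 [[-1.7, -2.5], [-0.3, -0.3], [0.4, 2.5], [1.0, 0.5]]
knob [0.53830212 0.21124308 0.076     ] [0.53843637 0.21211376 0.07570123]
[-0.04152744 -0.0050437 ] 0.28253924771935596 0.08438970186723056
dx 2.26 dy 1.57 dz 12.78 turn -0.000
dx 0.00 dy 0.00 dz 6.00 turn -0.000
dx 2.20 dy -1.50 dz -0.00 turn -0.000
dx 2.39 dy -0.76 dz -0.00 turn -0.000
dx 2.51 dy -0.01 dz -0.00 turn -0.000
dx 2.40 dy 0.73 dz -0.00 turn -0.000
dx 2.08 dy 1.41 dz -0.00 turn -0.000
from start
dx 2.20 dy -1.50 dz -0.00 turn -0.000
dx 4.59 dy -2.26 dz -0.00 turn -0.000
dx 7.10 dy -2.27 dz -0.00 turn -0.000
dx 9.50 dy -1.55 dz -0.00 turn -0.000
dx 11.58 dy -0.14 dz -0.00 turn -0.000
```

Emit:
play_rows(rows=[{"jaw": 1,"dx": 2.3,"dy": 1.6,"dz": 4,"turn": 0},{"jaw": 1,"dx": 2.3,"dy": 1.6,"dz": 8,"turn": 0},{"jaw": 1,"dx": 2.3,"dy": 1.6,"dz": 12,"turn": 0},{"jaw": 1,"dx": 2.3,"dy": 1.6,"dz": 15.5,"turn": 0},{"jaw": 1,"dx": 2.3,"dy": 1.6,"dz": 18.6,"turn": 0}])

```text
clock: 3.17
eef_pos: [0.5387, 0.2078, 0.0508]
eef_rot: [-3.139, 0.001, 1.932]
ft_force: [-0.2, 0.4, -0.7]
grip_width: 0.998
grip_force: 0.0
```

Emit:
play_rows(rows=[{"jaw": -0.9,"dx": 0,"dy": 0,"dz": 0,"turn": 0},{"jaw": -0.9,"dx": 0,"dy": 0,"dz": 0,"turn": 0},{"jaw": -0.9,"dx": 0,"dy": 0,"dz": 0,"turn": 0},{"jaw": -0.9,"dx": 0,"dy": 0,"dz": 0,"turn": 0},{"jaw": -0.9,"dx": 0,"dy": 0,"dz": 0,"turn": 0}])

```text
clock: 3.58
eef_pos: [0.542, 0.2098, 0.0561]
eef_rot: [3.137, 0.001, 1.933]
ft_force: [-3.2, -3.1, 3.0]
grip_width: 0.301
grip_force: 1.8
```

Emit:
play_rows(rows=[{"jaw": -0.9,"dx": 0,"dy": 0,"dz": 0,"turn": 0},{"jaw": -0.9,"dx": 0,"dy": 0,"dz": 0,"turn": 0},{"jaw": -0.9,"dx": 0,"dy": 0,"dz": 0,"turn": 0},{"jaw": -0.9,"dx": 0,"dy": 0,"dz": 0,"turn": 0},{"jaw": -0.9,"dx": 0,"dy": 0,"dz": 0,"turn": 0}])

```text
clock: 4.0
eef_pos: [0.5413, 0.2095, 0.0558]
eef_rot: [3.138, 0.002, 1.934]
ft_force: [-1.0, -2.3, 7.1]
grip_width: 0.215
grip_force: 58.3
```

Emit:
play_rows(rows=[{"jaw": -0.9,"dx": 1.1,"dy": -0.85,"dz": 0,"turn": 0},{"jaw": -0.9,"dx": 2.2,"dy": -1.5,"dz": 0,"turn": 0},{"jaw": -0.9,"dx": 3.4,"dy": -1.95,"dz": 0,"turn": 0},{"jaw": -0.9,"dx": 4.6,"dy": -2.25,"dz": 0,"turn": 0},{"jaw": -0.9,"dx": 4.6,"dy": -2.25,"dz": 0,"turn": 0}])

```text
clock: 4.42
eef_pos: [0.5007, 0.2452, 0.0557]
eef_rot: [-3.141, 0.0, 1.936]
ft_force: [-8.1, -3.4, 12.5]
grip_width: 0.214
grip_force: 59.6
```

Emit:
play_rows(rows=[{"jaw": -0.9,"dx": 1.25,"dy": -0.1,"dz": 0,"turn": 0},{"jaw": -0.9,"dx": 2.5,"dy": 0,"dz": 0,"turn": 0},{"jaw": -0.9,"dx": 3.7,"dy": 0.3,"dz": 0,"turn": 0},{"jaw": -0.9,"dx": 4.9,"dy": 0.7,"dz": 0,"turn": 0},{"jaw": -0.9,"dx": 4.9,"dy": 0.7,"dz": 0,"turn": 0}])

```text
clock: 4.83
eef_pos: [0.4899, 0.2957, 0.0557]
eef_rot: [3.141, -0.004, 1.937]
ft_force: [-8.8, 1.7, 13.5]
grip_width: 0.215
grip_force: 59.4
```

Emit:
play_rows(rows=[{"jaw": -0.9,"dx": 1.0,"dy": 0.6,"dz": 0,"turn": 0},{"jaw": -0.9,"dx": 2.1,"dy": 1.4,"dz": 0,"turn": 0},{"jaw": -0.9,"dx": 2.7,"dy": 1.95,"dz": 0,"turn": 0},{"jaw": -0.9,"dx": 2.7,"dy": 1.95,"dz": 0,"turn": 0},{"jaw": -0.9,"dx": 2.7,"dy": 1.95,"dz": 0,"turn": 0}])

```text
clock: 5.25
eef_pos: [0.5002, 0.3282, 0.0559]
eef_rot: [3.139, -0.005, 1.936]
ft_force: [-4.3, 4.6, 8.0]
grip_width: 0.213
grip_force: 59.0
```

Emit:
play_rows(rows=[{"jaw": 0.6,"dx": 0,"dy": 0,"dz": 0,"turn": 0},{"jaw": 0.6,"dx": 0,"dy": 0,"dz": 0,"turn": 0},{"jaw": 0.6,"dx": 0,"dy": 0,"dz": 0,"turn": 0},{"jaw": 0.6,"dx": 0,"dy": 0,"dz": 0,"turn": 0},{"jaw": 0.6,"dx": 0,"dy": 0,"dz": -3,"turn": 0}])

```text
clock: 5.67
eef_pos: [0.4962, 0.3225, 0.078]
eef_rot: [-3.131, 0.002, 1.933]
ft_force: [-0.4, 0.4, -0.3]
grip_width: 0.799
grip_force: 0.0
```

Emit:
play_rows(rows=[{"jaw": 1,"dx": 0,"dy": 0,"dz": -4,"turn": 0},{"jaw": 1,"dx": 0,"dy": 0,"dz": -8,"turn": 0},{"jaw": 1,"dx": 0,"dy": 0,"dz": -12,"turn": 0},{"jaw": 1,"dx": 0,"dy": 0,"dz": -14,"turn": 0},{"jaw": 1,"dx": 0,"dy": 0,"dz": -14,"turn": 0}])

```text
clock: 6.08
eef_pos: [0.5032, 0.3262, 0.2297]
eef_rot: [3.131, -0.001, 1.933]
ft_force: [0.7, 0.2, 1.0]
grip_width: 1.0
grip_force: 0.0
```

```bash
python3 - <<'E'
from h import *
n=now();print(n)
snap('top','t3')
hx=.5921;hy=-.1519
plan(n,(.50,.12,.22,1.93),(.54,-.06,.22,1.927),(.56,-.152,.22,1.927))
import crop
crop.comp('pics/c3.png','pics/t3.png',[(170,140,120,118)])
E
```

```text
[np.float64(0.503225761147567), np.float64(0.32621857675579036), np.float64(0.22966864249602909), np.float64(1.933416253545678)]
dx -19.17 dy -7.62 dz 0.97 turn 0.003
dx -18.26 dy -2.58 dz -0.00 turn 0.003
dx -9.32 dy -1.33 dz -0.00 turn -0.000
```

View pics/c3.png

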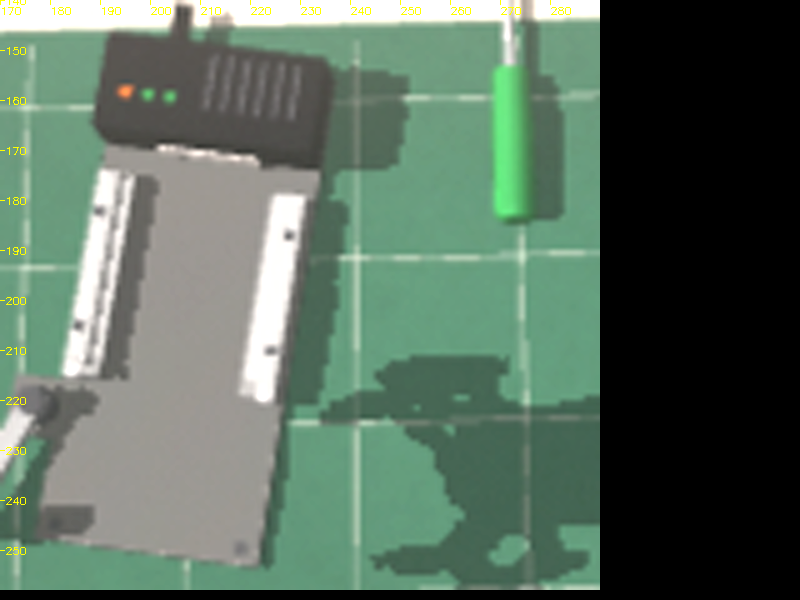

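Lever is swung aside (about 1.9 rad), clear of the path. Next I'll look at the tray from close by.

```bash
python3 - <<'E'
from h import *
n=now()
plan(n,(.525,.14,.23,1.93),(.56,-.04,.23,1.93),(.617,-.2,.21,1.93))
E
```

```text
dx -18.17 dy -4.45 dz -0.34 turn 0.003
dx -18.08 dy -3.05 dz -0.00 turn -0.000
dx -16.98 dy -0.29 dz 2.00 turn -0.000
```

Emit:
play_rows(rows=[{"jaw": 1,"dx": -18.2,"dy": -4.5,"dz": 0,"turn": 0},{"jaw": 1,"dx": -18.2,"dy": -4.5,"dz": 0,"turn": 0},{"jaw": 1,"dx": -18.2,"dy": -4.5,"dz": 0,"turn": 0},{"jaw": 1,"dx": -18.2,"dy": -4.5,"dz": 0,"turn": 0},{"jaw": 1,"dx": -18.2,"dy": -4.5,"dz": 0,"turn": 0}])

```text
clock: 6.55
eef_pos: [0.5216, 0.1346, 0.2212]
eef_rot: [-3.138, 0.001, 1.93]
ft_force: [1.2, 0.5, -0.5]
grip_width: 1.002
grip_force: 0.0
```

Emit:
play_rows(rows=[{"jaw": 1,"dx": -18.1,"dy": -3,"dz": 0,"turn": 0},{"jaw": 1,"dx": -18.1,"dy": -3,"dz": 0,"turn": 0},{"jaw": 1,"dx": -18.1,"dy": -3,"dz": 0,"turn": 0},{"jaw": 1,"dx": -18.1,"dy": -3,"dz": 0,"turn": 0},{"jaw": 1,"dx": -18.1,"dy": -3,"dz": 0,"turn": 0}])

```text
clock: 6.97
eef_pos: [0.5585, -0.0459, 0.2211]
eef_rot: [-3.138, 0.001, 1.929]
ft_force: [0.6, 0.4, -0.2]
grip_width: 0.997
grip_force: 0.0
```

Emit:
play_rows(rows=[{"jaw": 1,"dx": -17,"dy": -0.3,"dz": 2,"turn": 0},{"jaw": 1,"dx": -17,"dy": -0.3,"dz": 2,"turn": 0},{"jaw": 1,"dx": -17,"dy": -0.3,"dz": 2,"turn": 0},{"jaw": 1,"dx": -17,"dy": -0.3,"dz": 2,"turn": 0},{"jaw": 1,"dx": -17,"dy": -0.3,"dz": 2,"turn": 0}])

```text
clock: 7.38
eef_pos: [0.6161, -0.2074, 0.1988]
eef_rot: [-3.137, -0.0, 1.927]
ft_force: [-0.3, 0.3, 0.0]
grip_width: 1.003
grip_force: 0.0
```

```bash
python3 - <<'E'
from h import *
import fit
n=now();print(n)
f=snap('wrist','w4')
t=[.5921,-.1519,3.4948]
for P in [(0,0,64),(0,30,64),(0,-30,64),(-74,-60,30),(-74,60,30)]: print(P,np.round(proj(f,fit.place(t,np.array(P)/1000)),1))
cv2.imwrite('pics/w4b.png',cv2.resize(f['image'][:,:,::-1],(784,588),interpolation=cv2.INTER_CUBIC))
E
```

```text
[np.float64(0.6161475234348096), np.float64(-0.20744339382452548), np.float64(0.19879481569802487), np.float64(1.9273245205095177)]
(0, 0, 64) [273.  128.2]
(0, 30, 64) [273.  168.3]
(0, -30, 64) [273.1  85.8]
(-74, -60, 30) [366.4  50.4]
(-74, 60, 30) [356.9 197.5]
```

View pics/w4b.png

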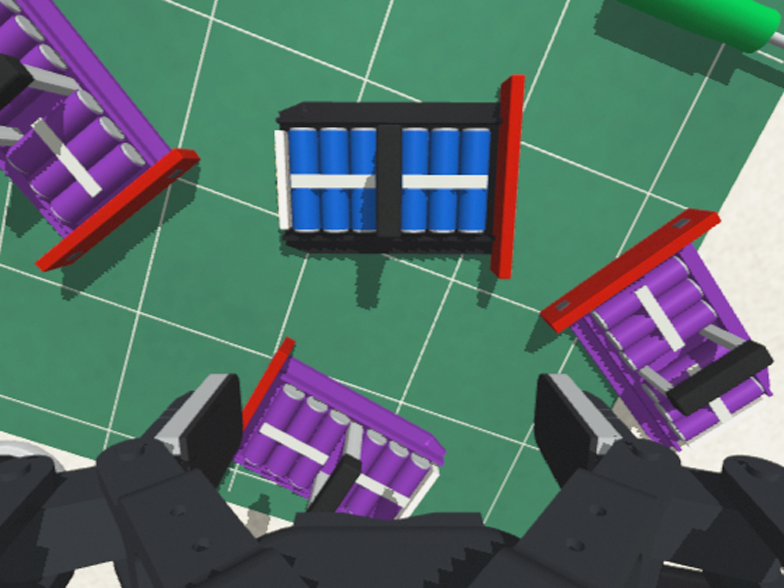

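```bash
python3 - <<'E'
from h import *
import fit
f=load('w4');C=lambda u,v:(u/1.4-.15,v/1.4-.15)
obs=[(f,C(389,125),(0,-30,64)),(f,C(389,236),(0,30,64)),(f,C(518,76),(-74,-60,30)),(f,C(503,277),(-74,60,30))]
t=fit.fit(obs,[.59,-.15,3.49]); fit.fit(obs,[.59,-.15,3.49,0.])
tp=(fit.T,*(np.array(fit.T2(574,193))-.4))
print('handle tri',tri((f,*C(389,181)),tp))
n=now();yaw=t[2]-np.pi+np.pi/2
plan(n,(t[0],t[1],.14,yaw),(t[0],t[1],.047,yaw))
E
```

```text
[ 0.5955 -0.1524  3.4908] 
 [[-0.3, -1.0], [-0.9, 1.9], [0.5, -1.1], [0.7, 1.9]]
[ 0.5961 -0.1519  3.4909 -0.0062] 
 [[0.7, -0.6], [-0.1, 0.5], [-0.6, -0.0], [-0.0, 0.1]]
handle tri [ 0.59479194 -0.15316386  0.04274956]
dx 5.65 dy -0.05 dz 5.92 turn 0.008
dx 0.00 dy 0.00 dz 9.30 turn -0.000
```

Emit:
play_rows(rows=[{"jaw": 1,"dx": 5.6,"dy": 0,"dz": 3,"turn": 0.01},{"jaw": 1,"dx": 5.6,"dy": 0,"dz": 6,"turn": 0.01},{"jaw": 1,"dx": 5.6,"dy": 0,"dz": 9,"turn": 0.01},{"jaw": 1,"dx": 5.6,"dy": 0,"dz": 12,"turn": 0.01},{"jaw": 1,"dx": 5.6,"dy": 0,"dz": 14.5,"turn": 0.01}])

```text
clock: 7.85
eef_pos: [0.5937, -0.1459, 0.055]
eef_rot: [-3.138, -0.003, 1.926]
ft_force: [0.5, 0.6, -1.4]
grip_width: 0.998
grip_force: 0.0
```

Emit:
play_rows(rows=[{"jaw": 0.2,"dx": 0,"dy": 0,"dz": 0.5,"turn": 0},{"jaw": 0,"dx": 0,"dy": 0,"dz": 0.5,"turn": 0},{"jaw": -0.2,"dx": 0,"dy": 0,"dz": 0.5,"turn": 0},{"jaw": -0.4,"dx": 0,"dy": 0,"dz": 0.5,"turn": 0},{"jaw": -0.6,"dx": 0,"dy": 0,"dz": 0.5,"turn": 0}])

```text
clock: 8.27
eef_pos: [0.5982, -0.1491, 0.0555]
eef_rot: [3.139, 0.003, 1.924]
ft_force: [-0.0, -0.3, -0.2]
grip_width: 0.301
grip_force: 0.0
```

Emit:
play_rows(rows=[{"jaw": -1,"dx": 0,"dy": 0,"dz": 0,"turn": 0},{"jaw": -1,"dx": 0,"dy": 0,"dz": 0,"turn": 0},{"jaw": -1,"dx": 0,"dy": 0,"dz": 0,"turn": 0},{"jaw": -1,"dx": 0,"dy": 0,"dz": 0,"turn": 0},{"jaw": -1,"dx": 0,"dy": 0,"dz": 0,"turn": 0}])

```text
clock: 8.68
eef_pos: [0.5976, -0.1494, 0.0553]
eef_rot: [3.14, 0.002, 1.923]
ft_force: [-0.8, -0.8, 6.4]
grip_width: 0.144
grip_force: 61.9
```

Emit:
play_rows(rows=[{"jaw": -1,"dx": 0,"dy": 0,"dz": 0,"turn": 0},{"jaw": -1,"dx": 0,"dy": 0,"dz": 0,"turn": 0},{"jaw": -1,"dx": 0,"dy": 0,"dz": 0,"turn": 0},{"jaw": -1,"dx": 0,"dy": 0,"dz": 0,"turn": 0},{"jaw": -1,"dx": 0,"dy": 0,"dz": 0,"turn": 0}])

```text
clock: 9.1
eef_pos: [0.5976, -0.1494, 0.0553]
eef_rot: [3.14, 0.002, 1.923]
ft_force: [-1.7, 0.0, 6.0]
grip_width: 0.146
grip_force: 61.9
```

```bash
python3 - <<'E'
from h import *
n=now()
plan(n,(.5976,-.1494,.155,1.923), (.57,-.08,.16,2.45),(.54,0,.16,2.98),(.52,.08,.16,3.51),(.505,.16,.16,4.04),(.49,.223,.16,4.564))
E
```

```text
dx 0.00 dy 0.00 dz -9.97 turn 0.000
dx 7.47 dy -0.20 dz -0.50 turn -0.527
dx 7.41 dy 4.25 dz -0.00 turn -0.530
dx 3.26 dy 7.57 dz -0.00 turn -0.530
dx -1.48 dy 8.00 dz -0.00 turn -0.530
dx -3.99 dy 5.10 dz -0.00 turn -0.524
```

Emit:
play_rows(rows=[{"jaw": -1,"dx": 0,"dy": 0,"dz": -1,"turn": 0},{"jaw": -1,"dx": 0,"dy": 0,"dz": -3.5,"turn": 0},{"jaw": -1,"dx": 0,"dy": 0,"dz": -6.5,"turn": 0},{"jaw": -1,"dx": 0,"dy": 0,"dz": -9,"turn": 0},{"jaw": -1,"dx": 0,"dy": 0,"dz": -10,"turn": 0}])

```text
clock: 9.52
eef_pos: [0.5983, -0.1491, 0.1575]
eef_rot: [3.137, 0.003, 1.924]
ft_force: [1.5, -0.4, -4.5]
grip_width: 0.145
grip_force: 60.5
```

Emit:
play_rows(rows=[{"jaw": -1,"dx": 1.5,"dy": 0,"dz": 0,"turn": -0.1},{"jaw": -1,"dx": 3,"dy": 0,"dz": 0,"turn": -0.2},{"jaw": -1,"dx": 4.5,"dy": 0,"dz": 0,"turn": -0.32},{"jaw": -1,"dx": 6,"dy": -0.1,"dz": 0,"turn": -0.43},{"jaw": -1,"dx": 7.5,"dy": -0.2,"dz": 0,"turn": -0.53}])

```text
clock: 9.93
eef_pos: [0.5677, -0.0781, 0.1523]
eef_rot: [-3.141, -0.002, 2.459]
ft_force: [0.3, 0.3, -4.5]
grip_width: 0.149
grip_force: 60.4
```

Emit:
play_rows(rows=[{"jaw": -1,"dx": 1.5,"dy": 0.9,"dz": 0,"turn": -0.1},{"jaw": -1,"dx": 3,"dy": 1.8,"dz": 0,"turn": -0.2},{"jaw": -1,"dx": 4.5,"dy": 2.6,"dz": 0,"turn": -0.32},{"jaw": -1,"dx": 6,"dy": 3.4,"dz": 0,"turn": -0.43},{"jaw": -1,"dx": 7.4,"dy": 4.3,"dz": 0,"turn": -0.53}])

```text
clock: 10.35
eef_pos: [0.5374, 0.0021, 0.1524]
eef_rot: [3.142, -0.002, 2.989]
ft_force: [-0.2, -0.3, -3.9]
grip_width: 0.147
grip_force: 60.4
```

Emit:
play_rows(rows=[{"jaw": -1,"dx": 0.6,"dy": 1.5,"dz": 0,"turn": -0.1},{"jaw": -1,"dx": 1.3,"dy": 3,"dz": 0,"turn": -0.2},{"jaw": -1,"dx": 2,"dy": 4.5,"dz": 0,"turn": -0.32},{"jaw": -1,"dx": 2.6,"dy": 6,"dz": 0,"turn": -0.43},{"jaw": -1,"dx": 3.3,"dy": 7.6,"dz": 0,"turn": -0.53}])

```text
clock: 10.77
eef_pos: [0.5173, 0.0821, 0.1525]
eef_rot: [3.141, -0.002, -2.764]
ft_force: [-0.9, -0.5, -3.6]
grip_width: 0.15
grip_force: 60.4
```

Emit:
play_rows(rows=[{"jaw": -1,"dx": -0.3,"dy": 1.6,"dz": 0,"turn": -0.1},{"jaw": -1,"dx": -0.6,"dy": 3.2,"dz": 0,"turn": -0.2},{"jaw": -1,"dx": -0.9,"dy": 4.8,"dz": 0,"turn": -0.32},{"jaw": -1,"dx": -1.2,"dy": 6.4,"dz": 0,"turn": -0.43},{"jaw": -1,"dx": -1.5,"dy": 8,"dz": 0,"turn": -0.53}])

```text
clock: 11.18
eef_pos: [0.5021, 0.1621, 0.1524]
eef_rot: [3.14, -0.001, -2.234]
ft_force: [0.8, 0.1, -4.2]
grip_width: 0.145
grip_force: 60.4
```

Emit:
play_rows(rows=[{"jaw": -1,"dx": -0.8,"dy": 1,"dz": 0,"turn": -0.1},{"jaw": -1,"dx": -1.6,"dy": 2,"dz": 0,"turn": -0.2},{"jaw": -1,"dx": -2.4,"dy": 3,"dz": 0,"turn": -0.32},{"jaw": -1,"dx": -3.2,"dy": 4.1,"dz": 0,"turn": -0.43},{"jaw": -1,"dx": -4,"dy": 5.1,"dz": 0,"turn": -0.52}])

```text
clock: 11.6
eef_pos: [0.4868, 0.225, 0.1524]
eef_rot: [3.14, -0.001, -1.714]
ft_force: [-0.1, 0.3, -4.6]
grip_width: 0.145
grip_force: 60.4
```

```bash
python3 - <<'E'
from h import *
import fit
n=now();print(n,bot.get_obs()['qpos'])
f=snap('wrist','w5');g=snap('top','t5')
n=now();print(n)
cv2.imwrite('pics/m5.png',np.hstack([cv2.resize(f['image'][:,:,::-1],(480,360)),cv2.resize(g['image'][150:280,150:264,::-1],(316,360),interpolation=cv2.INTER_CUBIC)]))
E
```

```text
[np.float64(0.4867646517868161), np.float64(0.2249843127715302), np.float64(0.15237062595910847), np.float64(-1.7141739280527215)] [ 3.14493036e-01  3.42434235e-01 -1.99393640e-01  1.03097018e+00
  2.52799673e-04 -1.11292531e+00]
[np.float64(0.4866540428206227), np.float64(0.2258856190725913), np.float64(0.1524283262963513), np.float64(-1.7163246641784888)]
```

View pics/m5.png

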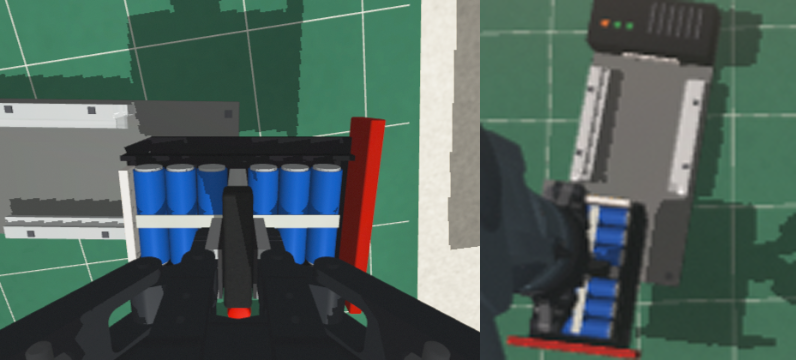

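Emit:
play_rows(rows=[{"jaw": -1,"dx": 0,"dy": 0,"dz": 2,"turn": 0},{"jaw": -1,"dx": 0,"dy": 0,"dz": 4.5,"turn": 0},{"jaw": -1,"dx": 0,"dy": 0,"dz": 7,"turn": 0},{"jaw": -1,"dx": 0,"dy": 0,"dz": 8,"turn": 0},{"jaw": -1,"dx": 0,"dy": 0,"dz": 8.2,"turn": 0}])

```text
clock: 12.12
eef_pos: [0.4852, 0.2231, 0.0684]
eef_rot: [3.136, -0.003, -1.721]
ft_force: [0.3, -0.4, -4.6]
grip_width: 0.141
grip_force: 60.4
```

```bash
python3 - <<'E'
from h import *
import fit
f=snap('wrist','w6')
n=now();print(n,bot.get_obs()['ft_force'])
cv2.imwrite('pics/w6b.png',cv2.resize(f['image'][90:370,:,::-1],(800,400),interpolation=cv2.INTER_CUBIC))
d=[.5803,.2095,-.148]
for P in [(0,-62,26),(0,-42,26),(0,62,26),(0,42,26),(100,-62,26),(-95,-66,8),(-95,66,8)]: print(P,np.round((proj(f,fit.place(d,np.array(P)/1000))-[0,90])/.7))
t=[n[0],n[1],n[3]+np.pi/2,n[2]-.0553]
print(t)
for P in [(-74,-60,30),(-78,-60,30),(-78,-60,0),(70,-42,0),(54,-48,9),(70,-10,6),(0,-30,64)]: print(P,np.round((proj(f,fit.place(t,np.array(P)/1000))-[0,90])/.7))
E
```

```text
[np.float64(0.4863005498433884), np.float64(0.223547423704357), np.float64(0.06972203750055997), np.float64(-1.7205745075536576)] [ 0.07259273 -0.62217051 -4.7889702 ]
(0, -62, 26) [116.  56.]
(0, -42, 26) [124. 114.]
(0, 62, 26) [160. 369.]
(0, 42, 26) [154. 325.]
(100, -62, 26) [-176.   57.]
(-95, -66, 8) [392.  44.]
(-95, 66, 8) [393. 351.]
[np.float64(0.4863005498433884), np.float64(0.223547423704357), np.float64(-0.14977818075876104), np.float64(0.014422037500559967)]
(-74, -60, 30) [630.  64.]
(-78, -60, 30) [643.  64.]
(-78, -60, 0) [603.  61.]
(70, -42, 0) [207. 110.]
(54, -48, 9) [241.  96.]
(70, -10, 6) [209. 196.]
(0, -30, 64) [392. 187.]
```

View pics/w6b.png

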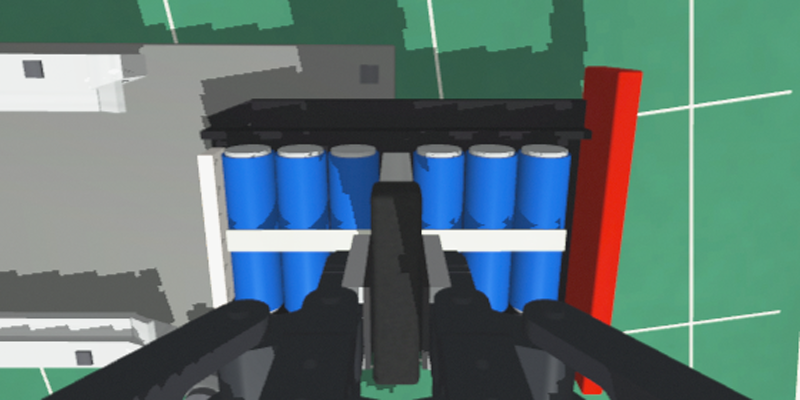

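Emit:
play_rows(rows=[{"jaw": -1,"dx": 0,"dy": 0,"dz": 0.3,"turn": 0},{"jaw": -1,"dx": 0,"dy": 0,"dz": 0.4,"turn": 0},{"jaw": -1,"dx": 0,"dy": 0,"dz": 0.5,"turn": 0},{"jaw": -1,"dx": 0,"dy": 0,"dz": 0.5,"turn": 0},{"jaw": -1,"dx": 0,"dy": 0,"dz": 0.5,"turn": 0}])

```text
clock: 12.58
eef_pos: [0.4884, 0.2247, 0.067]
eef_rot: [-3.14, 0.001, -1.719]
ft_force: [0.1, -0.2, -5.3]
grip_width: 0.148
grip_force: 60.4
```

Emit:
play_rows(rows=[{"jaw": -1,"dx": 0,"dy": 0,"dz": 0.1,"turn": 0},{"jaw": -1,"dx": 0,"dy": 0,"dz": 0.1,"turn": 0},{"jaw": -1,"dx": 0,"dy": 0,"dz": 0.1,"turn": 0}])

```text
clock: 12.83
eef_pos: [0.4879, 0.2245, 0.0653]
eef_rot: [-3.141, -0.0, -1.719]
ft_force: [-0.5, -0.6, -4.8]
grip_width: 0.144
grip_force: 60.4
```

Emit:
play_rows(rows=[{"jaw": -1,"dx": 0,"dy": 0,"dz": 0.1,"turn": 0},{"jaw": -1,"dx": 0,"dy": 0,"dz": 0.2,"turn": 0},{"jaw": -1,"dx": 0,"dy": 0,"dz": 0.2,"turn": 0},{"jaw": -1,"dx": 0,"dy": 0,"dz": 0.2,"turn": 0}])

```text
clock: 13.17
eef_pos: [0.488, 0.2244, 0.0634]
eef_rot: [-3.141, -0.0, -1.719]
ft_force: [0.9, -0.4, -2.4]
grip_width: 0.141
grip_force: 60.6
```

Emit:
play_rows(rows=[{"jaw": -1,"dx": 0.15,"dy": 0,"dz": 0,"turn": 0},{"jaw": -1,"dx": 0.15,"dy": -1,"dz": 0,"turn": 0},{"jaw": -1,"dx": 0.15,"dy": -2,"dz": 0,"turn": 0},{"jaw": -1,"dx": 0.15,"dy": -3,"dz": 0,"turn": 0},{"jaw": -1,"dx": 0.15,"dy": -3,"dz": 0,"turn": 0}])

```text
clock: 13.58
eef_pos: [0.5206, 0.2183, 0.0636]
eef_rot: [-3.138, 0.001, -1.721]
ft_force: [0.9, -1.0, -3.1]
grip_width: 0.145
grip_force: 60.5
```

```bash
cat >> h.py <<'E'
def dk():
    n=now();D=[.5803,.2095,-.148];c,s=np.cos(D[2]),np.sin(D[2]);a,b=n[0]-D[0],n[1]-D[1]
    o=bot.get_obs();print('dock x %.1f y %.1f z %.1f mm yaw err %.3f'%((c*a+s*b)*1e3,(-s*a+c*b)*1e3,n[2]*1e3,n[3]+np.pi/2-D[2]),np.round(o['ft_force'],1),np.round(o['wrist_torque'],2),o['clock'])
E
python3 -c "from h import *;dk()"
```

```text
dock x -60.4 y -0.1 z 63.6 mm yaw err -0.002 [ 0.9 -1.  -3.1] [-0.   -0.15 -0.05] 13.5833
```

Emit:
play_rows(rows=[{"jaw": -1,"dx": 0,"dy": -1,"dz": 0,"turn": 0},{"jaw": -1,"dx": 0,"dy": -2,"dz": 0,"turn": 0},{"jaw": -1,"dx": 0,"dy": -3,"dz": 0,"turn": 0},{"jaw": -1,"dx": 0,"dy": -4,"dz": 0,"turn": 0},{"jaw": -1,"dx": 0,"dy": -4,"dz": 0,"turn": 0}])

```text
clock: 14.0
eef_pos: [0.5577, 0.2115, 0.0635]
eef_rot: [-3.141, -0.002, -1.72]
ft_force: [-0.6, -2.6, 0.3]
grip_width: 0.146
grip_force: 61.2
```

```bash
python3 -c "from h import *;dk()"
```

```text
dock x -22.7 y -1.4 z 63.5 mm yaw err -0.002 [-0.6 -2.6  0.3] [-0.69  0.13 -0.01] 14.0
```

Emit:
play_rows(rows=[{"jaw": -1,"dx": 0.05,"dy": -1,"dz": 0,"turn": 0},{"jaw": -1,"dx": 0.05,"dy": -2,"dz": 0,"turn": 0},{"jaw": -1,"dx": 0.05,"dy": -3,"dz": 0,"turn": 0},{"jaw": -1,"dx": 0.05,"dy": -4,"dz": 0,"turn": 0},{"jaw": -1,"dx": 0.05,"dy": -4,"dz": 0,"turn": 0}])

```text
clock: 14.42
eef_pos: [0.5971, 0.2052, 0.0634]
eef_rot: [-3.141, -0.002, -1.72]
ft_force: [-1.5, -3.5, 1.2]
grip_width: 0.145
grip_force: 61.2
```

```bash
python3 -c "from h import *;dk()"
```

```text
dock x 17.2 y -1.8 z 63.4 mm yaw err -0.002 [-1.5 -3.5  1.2] [-0.62  0.15  0.02] 14.4167
```

Smooth, low forces. I'm continuing, with the last centimetre slow.

Emit:
play_rows(rows=[{"jaw": -1,"dx": 0.05,"dy": -1,"dz": 0,"turn": 0},{"jaw": -1,"dx": 0.05,"dy": -2,"dz": 0,"turn": 0},{"jaw": -1,"dx": 0.05,"dy": -3,"dz": 0,"turn": 0},{"jaw": -1,"dx": 0.05,"dy": -4,"dz": 0,"turn": 0},{"jaw": -1,"dx": 0.05,"dy": -4.5,"dz": 0,"turn": 0}])

```text
clock: 14.83
eef_pos: [0.6397, 0.1984, 0.0634]
eef_rot: [3.139, -0.002, -1.72]
ft_force: [-7.6, -2.6, 6.3]
grip_width: 0.141
grip_force: 61.9
```

Emit:
play_rows(rows=[{"jaw": -1,"dx": 0,"dy": -0.2,"dz": 0,"turn": 0},{"jaw": -1,"dx": 0,"dy": -0.4,"dz": 0,"turn": 0},{"jaw": -1,"dx": 0,"dy": -0.5,"dz": 0,"turn": 0},{"jaw": -1,"dx": 0,"dy": -0.5,"dz": 0,"turn": 0}])

```text
clock: 15.17
eef_pos: [0.6437, 0.1977, 0.0634]
eef_rot: [3.138, -0.002, -1.72]
ft_force: [-6.1, -3.3, 5.9]
grip_width: 0.145
grip_force: 61.7
```

```bash
python3 -c "from h import *;dk()"
```

```text
dock x 64.4 y -2.3 z 63.4 mm yaw err -0.001 [-6.1 -3.3  5.9] [-0.5   1.28  0.01] 15.1667
```

Emit:
play_rows(rows=[{"jaw": -1,"dx": 0,"dy": -0.2,"dz": 0,"turn": 0},{"jaw": -1,"dx": 0,"dy": -0.3,"dz": 0,"turn": 0},{"jaw": -1,"dx": 0,"dy": -0.4,"dz": 0,"turn": 0},{"jaw": -1,"dx": 0,"dy": -0.4,"dz": 0,"turn": 0}])

```text
clock: 15.5
eef_pos: [0.6474, 0.1971, 0.0634]
eef_rot: [3.138, -0.002, -1.719]
ft_force: [-7.0, -3.7, 4.6]
grip_width: 0.144
grip_force: 61.8
```

```bash
python3 -c "from h import *;dk()"
```

```text
dock x 68.2 y -2.4 z 63.4 mm yaw err -0.001 [-7.  -3.7  4.6] [-0.51  1.36 -0.01] 15.5
```

Emit:
play_rows(rows=[{"jaw": -1,"dx": 0,"dy": -0.15,"dz": 0,"turn": 0},{"jaw": -1,"dx": 0,"dy": -0.3,"dz": 0,"turn": 0},{"jaw": -1,"dx": 0,"dy": -0.3,"dz": 0,"turn": 0},{"jaw": -1,"dx": 0,"dy": -0.3,"dz": 0,"turn": 0}])

```text
clock: 15.83
eef_pos: [0.6482, 0.197, 0.0634]
eef_rot: [3.134, -0.002, -1.719]
ft_force: [-12.1, -2.7, 9.4]
grip_width: 0.146
grip_force: 62.3
```

```bash
python3 -c "from h import *;dk()"
```

```text
dock x 69.0 y -2.4 z 63.4 mm yaw err -0.000 [-12.1  -2.7   9.4] [-0.46  2.34  0.02] 15.8333
```

Emit:
play_rows(rows=[{"jaw": -1,"dx": 0,"dy": -0.15,"dz": 0,"turn": 0},{"jaw": -1,"dx": 0,"dy": -0.3,"dz": 0,"turn": 0},{"jaw": -1,"dx": 0,"dy": -0.3,"dz": 0,"turn": 0},{"jaw": -1,"dx": 0,"dy": -0.3,"dz": 0,"turn": 0}])

```text
clock: 16.17
eef_pos: [0.6483, 0.197, 0.0633]
eef_rot: [3.129, -0.002, -1.718]
ft_force: [-19.4, -2.5, 15.4]
grip_width: 0.142
grip_force: 63.0
```

```bash
python3 - <<'E'
from h import *
dk(); f=snap('wrist','w7');g=snap('top','t7')
cv2.imwrite('pics/m7.png',np.hstack([cv2.resize(f['image'][:,:,::-1],(460,345)),cv2.resize(g['image'][150:265,152:265,::-1],(339,345),interpolation=cv2.INTER_CUBIC)]))
E
```

```text
dock x 69.1 y -2.4 z 63.3 mm yaw err 0.000 [-19.4  -2.5  15.4] [-0.28  3.67 -0.02] 16.1667
```

View pics/m7.png

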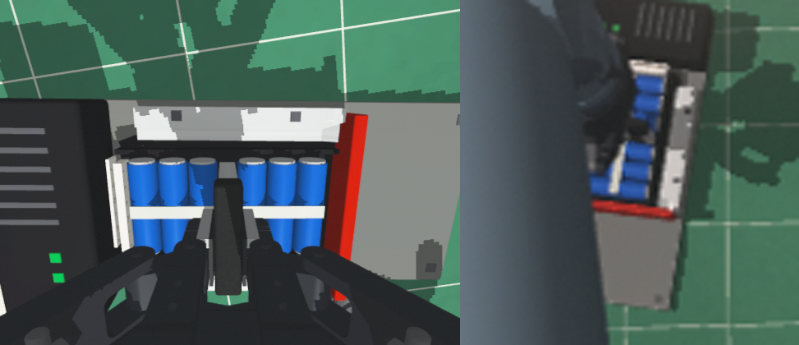

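The wrist view shows the red plate at (343,120) against the rail end. The tool stopped at dock x 69 while force rose to 19 N, so the tray is home. I'll ease off the push, release and rise.

Emit:
play_rows(rows=[{"jaw": -1,"dx": 0,"dy": 0.2,"dz": 0,"turn": 0},{"jaw": -1,"dx": 0,"dy": 0.4,"dz": 0,"turn": 0},{"jaw": -1,"dx": 0,"dy": 0.4,"dz": 0,"turn": 0}])

```text
clock: 16.52
eef_pos: [0.6482, 0.197, 0.0634]
eef_rot: [3.137, -0.002, -1.719]
ft_force: [-9.4, -3.1, 6.6]
grip_width: 0.147
grip_force: 62.0
```

Emit:
play_rows(rows=[{"jaw": -0.5,"dx": 0,"dy": 0,"dz": 0,"turn": 0},{"jaw": -0.2,"dx": 0,"dy": 0,"dz": 0,"turn": 0},{"jaw": 0,"dx": 0,"dy": 0,"dz": 0,"turn": 0},{"jaw": 0,"dx": 0,"dy": 0,"dz": 0,"turn": 0},{"jaw": 0,"dx": 0,"dy": 0,"dz": 0,"turn": 0}])

```text
clock: 16.93
eef_pos: [0.6522, 0.1976, 0.0634]
eef_rot: [-3.141, 0.0, -1.719]
ft_force: [0.2, 0.8, -0.3]
grip_width: 0.502
grip_force: 0.0
```

Emit:
play_rows(rows=[{"jaw": 0,"dx": 0,"dy": 0,"dz": -2,"turn": 0},{"jaw": 0,"dx": 0,"dy": 0,"dz": -5,"turn": 0},{"jaw": 0,"dx": 0,"dy": 0,"dz": -9,"turn": 0},{"jaw": 0,"dx": 0,"dy": 0,"dz": -13,"turn": 0},{"jaw": 0,"dx": 0,"dy": 0,"dz": -13,"turn": 0}])

```text
clock: 17.35
eef_pos: [0.6562, 0.1984, 0.2032]
eef_rot: [-3.127, 0.005, -1.719]
ft_force: [1.2, 0.4, 2.1]
grip_width: 0.506
grip_force: 0.0
```

```bash
python3 - <<'E'
from h import *
import fit
dk();print(bot.get_obs()['qpos'])
f=snap('wrist','w8');g=snap('top','t8');s=snap('scene','s8')
# tray check: red plate by colour in wrist
im=f['image'].astype(int);m=((im[:,:,0]>110)&(im[:,:,1]<60)&(im[:,:,2]<60)).astype(np.uint8)
n,l,st,c=cv2.connectedComponentsWithStats(m);print([(a.tolist(),b.round().tolist()) for a,b in zip(st[1:],c[1:]) if a[4]>80])
d=[.5803,.2095,-.148]
for P in [(-8,-60,38),(0,-60,38),(-8,60,38),(-8,-60,8)]: print(P,np.round(proj(f,fit.place(d,np.array(P)/1000))))
# knob in top
for nm,F in (('top',g),('scene',s)):
    im=F['image'].astype(int);m=((im[:,:,0]>1.8*im[:,:,1])&(im[:,:,0]>1.8*im[:,:,2])&(im[:,:,0]>90)).astype(np.uint8)
    n,l,st,c=cv2.connectedComponentsWithStats(m);print(nm,[(a.tolist(),b.round(1).tolist()) for a,b in zip(st[1:],c[1:]) if a[4]>15])
    for q in (1.8,1.9,2.0): print(q,np.round(proj(F,fit.place(d,np.array([-.018-.084*np.sin(q),.076-.084*np.cos(q),.07]))),1))
n=now();q=1.9;k=fit.place(d,np.array([-.018-.084*np.sin(q),.076-.084*np.cos(q),.05]));print(k)
E
```

```text
dock x 76.7 y 0.2 z 203.2 mm yaw err -0.001 [1.2 0.4 2.1] [ 0.03 -0.05 -0.01] 17.35
[ 2.01174476e-01  6.12439117e-01  3.65707901e-01  1.30875249e+00
 -3.94414974e-05 -1.22106977e+00]
[([364, 127, 19, 134, 1180], [373.0, 193.0]), ([476, 317, 19, 16, 179], [486.0, 323.0])]
(-8, -60, 38) [382. 126.]
(0, -60, 38) [373. 126.]
(-8, 60, 38) [372. 261.]
(-8, -60, 8) [373. 126.]
top [([306, 145, 36, 23, 204], [323.3, 155.9]), ([185, 215, 38, 8, 136], [203.1, 218.7]), ([369, 216, 43, 9, 158], [389.1, 220.5]), ([337, 250, 38, 25, 158], [355.8, 262.2]), ([266, 276, 8, 38, 155], [269.4, 294.6])]
1.8 [159.2 245.5]
1.9 [156.5 244.3]
2.0 [153.9 242.8]
scene [([191, 0, 14, 66, 410], [199.3, 27.5]), ([207, 163, 23, 25, 68], [219.2, 174.6]), ([296, 164, 11, 22, 89], [302.1, 175.4]), ([160, 190, 26, 15, 52], [173.4, 195.1]), ([401, 211, 7, 15, 57], [404.1, 216.7]), ([333, 227, 43, 16, 95], [354.2, 234.7]), ([186, 249, 30, 34, 108], [200.8, 263.8])]
1.8 [399.8 211.9]
1.9 [402.6 213.5]
2.0 [405.2 215.2]
[0.49908801 0.3259044  0.05      ]
```

Tray is home: its plate's image matches the prediction to 1 px. Next is the knob, at about (0.4995, 0.327).

```bash
python3 - <<'E'
from h import *
import fit
n=now();print(n); k=(.4995,.3265)
plan(n,(*k,.2,-1.719),(*k,.05,-1.719))
d=[.5803,.2095,-.148]
print('arc')
P=lambda q:(*fit.place(d,np.array([-.018-.084*np.sin(q),.076-.084*np.cos(q),.05])),-1.719)
f=load('w8');print(proj(f,np.array([*k,.076])),proj(f,np.array([*k,.055])))
for a,b in ((1.9,(1.75,1.6,1.45,1.3)),(1.3,(1.15,1.,.85,.7)),(.7,(.55,.4,.25,.12)),(.12,(.05,0,-.04))):
    for q in b: plan(P(a),P(q))
E
```

```text
[np.float64(0.6523555476788196), np.float64(0.19758841253169962), np.float64(0.1937601976204497), np.float64(-1.7194495910581056)]
dx -10.49 dy 17.03 dz -0.62 turn -0.000
dx -0.00 dy 0.00 dz 15.00 turn -0.000
arc
[485.1628833  327.30319655] [472.0964921  313.90129933]
dx 1.22 dy 0.32 dz -0.00 turn -0.000
dx 2.47 dy 0.45 dz -0.00 turn -0.000
dx 3.73 dy 0.39 dz -0.00 turn -0.000
dx 4.96 dy 0.14 dz -0.00 turn -0.000
dx 1.18 dy -0.43 dz -0.00 turn -0.000
dx 2.29 dy -1.03 dz -0.00 turn -0.000
dx 3.30 dy -1.78 dz -0.00 turn -0.000
dx 4.18 dy -2.68 dz -0.00 turn -0.000
dx 0.74 dy -1.02 dz -0.00 turn -0.000
dx 1.31 dy -2.14 dz -0.00 turn -0.000
dx 1.71 dy -3.33 dz -0.00 turn -0.000
dx 1.91 dy -4.41 dz -0.00 turn -0.000
dx 0.05 dy -0.59 dz -0.00 turn -0.000
dx 0.06 dy -1.01 dz -0.00 turn -0.000
dx 0.05 dy -1.34 dz -0.00 turn -0.000
```

Emit:
play_rows(rows=[{"jaw": 1,"dx": -2.5,"dy": 4,"dz": -1,"turn": 0},{"jaw": 1,"dx": -5,"dy": 8,"dz": -1,"turn": 0},{"jaw": 1,"dx": -7.5,"dy": 12,"dz": -1,"turn": 0},{"jaw": 1,"dx": -10,"dy": 16,"dz": -1,"turn": 0},{"jaw": 1,"dx": -10.5,"dy": 17,"dz": -1,"turn": 0}])

```text
clock: 17.92
eef_pos: [0.4956, 0.3273, 0.2008]
eef_rot: [3.138, -0.002, -1.719]
ft_force: [0.5, 0.6, -0.5]
grip_width: 1.0
grip_force: 0.0
```

Emit:
play_rows(rows=[{"jaw": 1,"dx": 0,"dy": 0,"dz": 4,"turn": 0},{"jaw": 1,"dx": 0,"dy": 0,"dz": 8,"turn": 0},{"jaw": 1,"dx": 0,"dy": 0,"dz": 12,"turn": 0},{"jaw": 1,"dx": 0,"dy": 0,"dz": 15,"turn": 0},{"jaw": 1,"dx": 0,"dy": 0,"dz": 15,"turn": 0}])

```text
clock: 18.33
eef_pos: [0.4918, 0.3229, 0.0444]
eef_rot: [3.128, -0.01, -1.719]
ft_force: [-0.8, -1.1, -0.9]
grip_width: 0.996
grip_force: 0.0
```

Emit:
play_rows(rows=[{"jaw": -0.9,"dx": 0,"dy": 0,"dz": 0,"turn": 0},{"jaw": -0.9,"dx": 0,"dy": 0,"dz": 0,"turn": 0},{"jaw": -0.9,"dx": 0,"dy": 0,"dz": 0,"turn": 0},{"jaw": -0.9,"dx": 0,"dy": 0,"dz": 0,"turn": 0},{"jaw": -0.9,"dx": 0,"dy": 0,"dz": 0,"turn": 0}])

```text
clock: 18.75
eef_pos: [0.5007, 0.3272, 0.0553]
eef_rot: [-3.138, 0.002, -1.72]
ft_force: [-0.0, -0.0, 0.5]
grip_width: 0.296
grip_force: 0.0
```

Emit:
play_rows(rows=[{"jaw": -0.9,"dx": 0,"dy": 0,"dz": 0,"turn": 0},{"jaw": -0.9,"dx": 0,"dy": 0,"dz": 0,"turn": 0},{"jaw": -0.9,"dx": 0,"dy": 0,"dz": 0,"turn": 0},{"jaw": -0.9,"dx": 0,"dy": 0,"dz": 0,"turn": 0},{"jaw": -0.9,"dx": 0,"dy": 0,"dz": 0,"turn": 0}])

```text
clock: 19.17
eef_pos: [0.5002, 0.3271, 0.0552]
eef_rot: [-3.139, 0.002, -1.719]
ft_force: [-1.3, -0.6, 5.7]
grip_width: 0.215
grip_force: 58.4
```

```bash
python3 -c "from h import *;dk()"
```

```text
dock x -96.5 y 104.5 z 55.2 mm yaw err -0.001 [-1.3 -0.6  5.7] [-0.06  0.19  0.04] 19.1667
```

Emit:
play_rows(rows=[{"jaw": -0.9,"dx": 1.2,"dy": 0.35,"dz": 0,"turn": 0},{"jaw": -0.9,"dx": 2.5,"dy": 0.5,"dz": 0,"turn": 0},{"jaw": -0.9,"dx": 3.75,"dy": 0.45,"dz": 0,"turn": 0},{"jaw": -0.9,"dx": 5,"dy": 0.2,"dz": 0,"turn": 0},{"jaw": -0.9,"dx": 5,"dy": 0.2,"dz": 0,"turn": 0}])

```text
clock: 19.58
eef_pos: [0.4902, 0.2761, 0.0551]
eef_rot: [-3.14, 0.0, -1.721]
ft_force: [-2.7, -2.7, 7.4]
grip_width: 0.211
grip_force: 59.4
```

Emit:
play_rows(rows=[{"jaw": -0.9,"dx": 1.2,"dy": -0.4,"dz": 0,"turn": 0},{"jaw": -0.9,"dx": 2.3,"dy": -1,"dz": 0,"turn": 0},{"jaw": -0.9,"dx": 3.3,"dy": -1.8,"dz": 0,"turn": 0},{"jaw": -0.9,"dx": 4.2,"dy": -2.7,"dz": 0,"turn": 0},{"jaw": -0.9,"dx": 4.2,"dy": -2.7,"dz": 0,"turn": 0}])

```text
clock: 20.0
eef_pos: [0.5114, 0.2296, 0.0551]
eef_rot: [-3.139, -0.002, -1.722]
ft_force: [-2.2, -5.1, 9.0]
grip_width: 0.213
grip_force: 59.4
```

Emit:
play_rows(rows=[{"jaw": -0.9,"dx": 0.75,"dy": -1,"dz": 0,"turn": 0},{"jaw": -0.9,"dx": 1.3,"dy": -2.1,"dz": 0,"turn": 0},{"jaw": -0.9,"dx": 1.7,"dy": -3.3,"dz": 0,"turn": 0},{"jaw": -0.9,"dx": 1.9,"dy": -4.4,"dz": 0,"turn": 0},{"jaw": -0.9,"dx": 1.9,"dy": -4.4,"dz": 0,"turn": 0}])

```text
clock: 20.42
eef_pos: [0.5538, 0.2045, 0.0551]
eef_rot: [-3.137, -0.002, -1.722]
ft_force: [0.2, -6.3, 6.9]
grip_width: 0.215
grip_force: 59.1
```

```bash
python3 -c "from h import *;dk()"
```

```text
dock x -25.4 y -8.9 z 55.1 mm yaw err -0.003 [ 0.2 -6.3  6.9] [-0.92  0.01 -0.01] 20.4167
```

Emit:
play_rows(rows=[{"jaw": -0.9,"dx": 0,"dy": -0.3,"dz": 0,"turn": 0},{"jaw": -0.9,"dx": 0,"dy": -0.6,"dz": 0,"turn": 0},{"jaw": -0.9,"dx": 0,"dy": -0.9,"dz": 0,"turn": 0},{"jaw": -0.9,"dx": 0,"dy": -1.1,"dz": 0,"turn": 0},{"jaw": -0.9,"dx": 0,"dy": -1.1,"dz": 0,"turn": 0}])

```text
clock: 20.83
eef_pos: [0.5606, 0.2032, 0.055]
eef_rot: [3.14, -0.003, -1.72]
ft_force: [-7.4, -4.8, 12.1]
grip_width: 0.216
grip_force: 60.1
```

```bash
python3 -c "from h import *;dk()"
```

```text
dock x -18.6 y -9.2 z 55.0 mm yaw err -0.001 [-7.4 -4.8 12.1] [-0.95  1.28  0.02] 20.8333
```

Emit:
play_rows(rows=[{"jaw": -0.9,"dx": 0,"dy": -0.2,"dz": 0,"turn": 0},{"jaw": -0.9,"dx": 0,"dy": -0.3,"dz": 0,"turn": 0},{"jaw": -0.9,"dx": 0,"dy": -0.3,"dz": 0,"turn": 0},{"jaw": -0.9,"dx": 0,"dy": 0.2,"dz": 0,"turn": 0},{"jaw": -0.9,"dx": 0,"dy": 0.2,"dz": 0,"turn": 0}])

```text
clock: 21.25
eef_pos: [0.5598, 0.2033, 0.0551]
eef_rot: [-3.139, -0.004, -1.72]
ft_force: [-2.3, -6.9, 8.1]
grip_width: 0.208
grip_force: 59.5
```

```bash
python3 -c "from h import *;dk()"
```

```text
dock x -19.4 y -9.1 z 55.1 mm yaw err -0.001 [-2.3 -6.9  8.1] [-1.17  0.57 -0.01] 21.25
```

Emit:
play_rows(rows=[{"jaw": -0.4,"dx": 0,"dy": 0,"dz": 0,"turn": 0},{"jaw": 0,"dx": 0,"dy": 0,"dz": 0,"turn": 0},{"jaw": 0,"dx": 0,"dy": 0,"dz": 0,"turn": 0},{"jaw": 0,"dx": 0,"dy": 0,"dz": 0,"turn": 0},{"jaw": 0,"dx": 0,"dy": 0,"dz": 0,"turn": 0}])

```text
clock: 21.67
eef_pos: [0.5599, 0.2053, 0.0531]
eef_rot: [3.142, 0.0, -1.719]
ft_force: [0.8, -0.3, 0.6]
grip_width: 0.501
grip_force: 0.0
```

Emit:
play_rows(rows=[{"jaw": 0,"dx": 0,"dy": 0,"dz": -2,"turn": 0},{"jaw": 0,"dx": 0,"dy": 0,"dz": -5,"turn": 0},{"jaw": 0,"dx": 0,"dy": 0,"dz": -9,"turn": 0},{"jaw": 0,"dx": 0,"dy": 0,"dz": -13,"turn": 0},{"jaw": 0,"dx": 0,"dy": 0,"dz": -16,"turn": 0}])

```text
clock: 22.08
eef_pos: [0.5603, 0.2054, 0.2165]
eef_rot: [-3.139, 0.001, -1.719]
ft_force: [0.7, -0.1, 0.6]
grip_width: 0.503
grip_force: 0.0
```

Emit:
play_rows(rows=[{"jaw": 0,"dx": 4,"dy": 0,"dz": 0,"turn": 0},{"jaw": 0,"dx": 8,"dy": 0,"dz": 0,"turn": 0},{"jaw": 0,"dx": 12,"dy": 0,"dz": 0,"turn": 0},{"jaw": 0,"dx": 12,"dy": 0,"dz": 0,"turn": 0},{"jaw": 0,"dx": 12,"dy": 0,"dz": 0,"turn": 0}])

```text
clock: 22.5
eef_pos: [0.5419, 0.0848, 0.2134]
eef_rot: [3.141, 0.0, -1.723]
ft_force: [1.4, 0.4, 0.2]
grip_width: 0.499
grip_force: 0.0
```

```bash
python3 - <<'E'
from h import *
import fit
dk(); d=[.5803,.2095,-.148]
for nm in ('top','scene'):
    F=snap(nm,nm+'9')
    im=F['image'].astype(int);m=((im[:,:,0]>1.8*im[:,:,1])&(im[:,:,0]>1.8*im[:,:,2])&(im[:,:,0]>90)).astype(np.uint8)
    n,l,st,c=cv2.connectedComponentsWithStats(m);print(nm,[(a.tolist(),b.round(1).tolist()) for a,b in zip(st[1:],c[1:]) if a[4]>15])
    for q in (0,.1,.2): print(q,np.round(proj(F,fit.place(d,np.array([-.018-.084*np.sin(q),.076-.084*np.cos(q),.076]))),1))
    for P in [(-8,-60,38),(-8,60,38),(0,60,38)]: print(P,np.round(proj(F,fit.place(d,np.array(P)/1000)),1))
E
```

```text
dock x -19.6 y -129.0 z 213.4 mm yaw err -0.004 [1.4 0.4 0.2] [ 0.03  0.04 -0.02] 22.5
top [([545, 12, 9, 8, 20], [549.3, 15.6]), ([306, 145, 36, 23, 204], [323.3, 155.9]), ([390, 219, 21, 6, 33], [399.4, 221.5]), ([337, 250, 38, 25, 159], [355.8, 262.1]), ([266, 275, 8, 39, 158], [269.5, 294.7])]
0 [200.6 220.6]
0.1 [199.9 223.5]
0.2 [199.  226.4]
(-8, -60, 38) [221.6 221.4]
(-8, 60, 38) [180.3 216.3]
(0, 60, 38) [180.8 213.6]
scene [([191, 0, 14, 66, 405], [199.3, 27.7]), ([207, 163, 23, 22, 46], [218.4, 173.6]), ([296, 169, 11, 17, 76], [301.8, 177.1]), ([343, 218, 33, 25, 101], [355.9, 229.5]), ([187, 249, 28, 30, 92], [200.6, 263.1])]
0 [353.6 220. ]
0.1 [354.7 217.8]
0.2 [356.1 215.8]
(-8, -60, 38) [332.  225.8]
(-8, 60, 38) [375.5 240.1]
(0, 60, 38) [374.7 242.3]
```

```bash
python3 -c "
from plant import bot
print(bot.close_job())"
```

```text
the job is handed in; nothing more can be done
None
```

I handed the job in at about 22.5 s: by my measurements the tray is fully home, the lever is shut to about 0.02 rad, the arm is clear and no bystander was touched, though I viewed 11 pictures, one over the limit of 10, and `close_job` returned no verdict.

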